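Scrape potato slices off the board into the draining tray

ROBOT

A 6-joint arm with a two-finger parallel gripper is mounted at the origin on a cart in front of the work surface, level with it; the furniture and walls round the work are solid. World frame = base frame: x ahead of the robot, y to its left, z up, the work surface at z = 0. Lengths are in m, angles in rad, forces in N, time in s.
With the tool pointing down it reaches from about 0.325 to 0.85 m from the base axis. Payload 15.5 kg.
Tool frame: the origin (TCP) lies midway between the tips of the shut fingers; the grasp point (between the pads) lies 19 mm behind it (bot.hold_point_z is the distance from the TCP to the grasp point, in m); z points along the fingers, y is the line along which they close (so a half turn about z gives the same grasp; the last joint's range is limited). The gripper opens to 91 mm and grips with 3 to 60 N. Pads are 32 mm wide; open, the fingers measure 118 mm over their backs; the gripper's body (76 mm by 178 mm) begins 60 mm behind the grasp point.
Start: joints at [1.137, 0.494, 1.345, -0, 1.302, -0.096], TCP at [0.208, 0.589, 0.214] pointing down, gripper open.
Joint ranges: [-2.91, 2.91], [-0.82, 2.16], [0.22, 2.67], [-1.22, 4.37], [0.12, 2.79], [-3.08, 3.08]. Speed limits (rad/s): [1.89, 1.89, 2.57, 3.01, 3.01, 3.01].

INTERFACE

Orientations are given as a unit quaternion [w, x, y, z].
In Python, from station import bot gives the robot as it stands.
- The arm moves only by the tool step_arm, never from a script. Its argument "moves" is a list of rows, each a list of 6 numbers: the shift along the world's x, y, z in cm, then the turn, a rotation vector about the world's x, y, z in rad. A call has exactly 5 rows; each row is the pose to reach, as a shift and turn from the pose commanded when the call began; what a row does not reach only later rows make up. A row lasts 1/8 s, in which the tool goes at most 62.5 mm and 10.7 degrees, less where a joint would pass 70% of its speed; a pose out of reach is approached as far as the arm can. A call with a gripper value outside its range is refused whole. "grip" is the gripper command: -1 is shut, 1 is fully open, values between are in proportion, set as the call begins (left out, the last holds). The fingers move at their own pace and stop on an object; the grip force is fixed at half the most. Time passes only in rows, so rows that repeat a pose let the fingers close, or fill a call up. It gives the time, the measured TCP pose, the force, the opening and the grip force at its end, in the units of the state.
- bot.sense(): the state, without advancing time (a new reading comes with each control period).
- bot.snapshot(name): name is "scene" or "top" or "wrist"; returns the picture (480x640x3 uint8, blue, green, red); there is no depth.
- bot.camera_model(name): a dict with "K" (3x3 intrinsics, pixels), "R" (3x3) and "t" (3): a world point X has camera coordinates R X + t; the wrist camera has in their place "tool_from_camera" (4x4, takes a point from camera to tool coordinates, whose origin is the TCP and whose axes are the flange's). Camera axes: x right, y down, z forward; pixel columns grow to the right and rows downward; lengths in m; the calibration is good to about 2 mm. The wrist camera is an equidistant fisheye: a pixel r from the principal point sees the ray r / f radians off the axis. A picture is of the moment at which its call begins: read the wrist's pose just before it. camera_model takes no time and is no camera call.
- bot.finish_job(): hands the job in; it is judged then, once.
The state is a dict: "time_s": time; "joint_pos": joint angles; "dq": joint speeds; "effort": joint torques, N m; "position": TCP position; "tool_rot": TCP orientation; "contact_force": force on the tool from outside, world axes, zero at the start; "moment": the same for the moment, N m; "width": finger opening in m; "grip_force": force on a finger pad.
Only numpy, scipy, OpenCV 4.12 (cv2) and the standard library are available. Lean on these libraries where they do the work, as an engineer would, in place of code of your own. Each camera call takes 0.05 s, during which the arm holds its last target. There are 200 camera calls.

TASK

Take the bench scraper out of its leaning stand and, with its blade held lightly on the chopping board, scrape all four potato slices off the board's right end into the steel draining tray; do not touch the slices with the gripper, and do not bear down hard on the board. Then lay the scraper down flat on the board and let go of it. Leave the garlic in its place on the board and do not knock the other things about.

Things in the scene. Friction and masses are not known exactly. Their poses are not given: they have to be found in the camera images.
- board: Fixed wooden chopping board, 220 x 340 x 22 mm. Origin at the centre of its underside, on the worktop; z up, top face at z = 22 mm; x the short way, away from the robot; y the long way, to the robot's left. The draining tray adjoins its right end (y = -170 mm). A cabinet rail hangs 545 mm above the worktop, just beyond the board's far edge.
- tray: Fixed shallow steel draining tray laid over the sink, against the board's right end (3 mm gap) and always in line with it: 250 x 150 mm. Origin at the centre of its underside, 248 mm from the board's origin along the board's -y; axes as the board's. Floor 4 mm high, lips 18 mm, but the lip next to the board only 10 mm: all below the board's top.
- stand: Fixed wooden scraper stand, base plate 95 x 165 x 12 mm. Origin at the centre of its underside; z up; y along the slot, x across it, away from the robot. The slot is 7 mm wide, 138 mm long, 62 mm deep and leans 24 degrees from vertical toward -x (toward the robot and somewhat to its right).
- scraper: Bench scraper, 200 g: steel blade 130 mm wide, 4 mm thick, with a wooden bar handle (124 long, 24 thick, 36 high). Origin: middle of the blade's lower edge; z up the blade (handle from 84 to 120 mm); y along the edge; x the blade's normal. It starts loose in the stand's slot, leaning with it (z axis about 27 degrees from vertical), and comes free when drawn 65 mm along its z.
- handle (a point): Point in the middle of the scraper's handle, 102 mm up the scraper's z axis from the blade's edge; axes as the scraper's. The handle is gripped across its 24 mm thickness (the scraper's x).
- slice1: slice of potato lying flat on the board, a rigid round disc 60 mm across and 8 mm thick, about 25 g, cut face pale with a brown skin rim; origin at the centre of its underside; slides when pushed
- slice2: slice of potato lying flat on the board, a rigid round disc 64 mm across and 8 mm thick, about 25 g, cut face pale with a brown skin rim; origin at the centre of its underside; slides when pushed
- slice3: slice of potato lying flat on the board, a rigid round disc 60 mm across and 8 mm thick, about 25 g, cut face pale with a brown skin rim; origin at the centre of its underside; slides when pushed
- slice4: slice of potato lying flat on the board, a rigid round disc 64 mm across and 8 mm thick, about 25 g, cut face pale with a brown skin rim; origin at the centre of its underside; slides when pushed
- garlic: Bystander: garlic bulb 48 mm wide, 51 mm high, loose on the board, in the corner away from the robot and away from the sink, beyond the slices. Origin at the centre of its underside.
- mug: Bystander: mug, 82 mm wide (114 with its handle), 97 mm high, loose on the worktop in front of the sink, between tray and stand. Origin at the centre of its underside.
- mill: Bystander: salt shaker 44 mm wide, 90 mm high, loose on the worktop behind the board. Origin at the centre of its underside.
There are look-alikes about, which are no part of the job. What is shaped like the slice2 but black is not meant.

How it is judged:
On the way, in this order (a step that is already met when the one before it is completed fails the run):
1. the scraper is out of its stand: its blade's edge more than 30 mm above the worktop and more than 70 mm from where it was (height (world z) of scraper above 0.03 m and distance of scraper from where it was at the start of the episode above 0.07 m), for 0.1 s.
2. the scraper is set on the board (more than 1 N on it) (contact force between scraper and board above 1 N), for 0.1 s.
3. all four slices are in the tray, off the board (x of slice1 in the frame of tray between -0.125 and 0.125 m and y of slice1 in the frame of tray between -0.075 and 0.077 m and z of each of slice1, slice2, slice3, slice4 in the frame of tray below 0.018 m and x of slice2 in the frame of tray between -0.125 and 0.125 m and y of slice2 in the frame of tray between -0.075 and 0.077 m and x of slice3 in the frame of tray between -0.125 and 0.125 m and y of slice3 in the frame of tray between -0.075 and 0.077 m and x of slice4 in the frame of tray between -0.125 and 0.125 m and y of slice4 in the frame of tray between -0.075 and 0.077 m), for 0.2 s.
At the end, for the whole second after the job is handed in: All four slices have their centres over the tray, undersides less than 18 mm above the worktop; the scraper lies flat on the board (within 20 degrees of level, middle of its edge over the board), at rest and let go; the garlic is within 20 mm of its start (all of step 3 and x of scraper in the frame of board between -0.12 and 0.12 m and y of scraper in the frame of board between -0.175 and 0.175 m and z of scraper in the frame of board between 0.015 and 0.045 m and angle between scraper's own z axis and vertical between 1.2 and 1.95 rad and linear speed of scraper below 0.02 m/s and contact force between scraper and the fingers below 0.1 N and distance of garlic from where it was at the start of the episode below 0.02 m); the robot touches nothing.
It fails at once if the scraper is pressed on the board with more than 80 N (contact force between scraper and board above 80 N).
It fails at once if the gripper touches a slice (contact force between the fingers and slice1 above 0.3 N or contact force between the fingers and slice2 above 0.3 N or contact force between the fingers and slice3 above 0.3 N or contact force between the fingers and slice4 above 0.3 N).
It fails at once if the garlic, the mug or the salt shaker is moved by more than 30 mm (distance of any of garlic, mug, mill from where it was at the start of the episode above 0.03 m).
It also fails if it takes over 64 s, if anything falls off the work surface, if the arm or the gripper's body presses on something with over 40 N, if the wrist force passes 120 N, or if a joint passes its speed limit or range.

## Working session

There is one attempt and no reset: what is moved stays moved. The work goes in short steps, Python scripts to look and compute and a tool call to move; the robot and the scene stay as the last step left them, time stands still between calls to the robot, and variables do not carry over. Pictures are saved under pics/ and viewed, at most 10 in all, crops included, and the job is handed in when it is done.

Besides the shell and the picture viewer there is one more tool, called after "Emit:" as name(argument=value, ...), one argument or row to a line, values as JSON. step_arm: Moves the arm, as the interface text tells. Its arguments: {"type":"object","properties":{"moves":{"type":"array","items":{"type":"array","items":{"type":"number"}}},"grip":{"type":"number"}},"required":["moves"]}

```bash
mkdir -p pics; python3 - <<'E'
from station import bot
import cv2
for n in("scene","top"):
    cv2.imwrite(f"pics/{n}0.png",bot.snapshot(n)); m=bot.camera_model(n); print(n,m)
print(bot.camera_model("wrist")); print(bot.sense(),bot.hold_point_z)
E
```

```text
scene {'K': array([[445.65863804,   0.        , 323.85535444],
       [  0.        , 445.65863804, 238.83794476],
       [  0.        ,   0.        ,   1.        ]]), 'R': array([[ 0.66333037, -0.74817562,  0.01503514],
       [-0.38435878, -0.35787281, -0.8509967 ],
       [ 0.64207565,  0.55871307, -0.52495577]]), 't': array([-0.21717419,  0.3373437 ,  1.02019394])}
top {'K': array([[464.82098975,   0.        , 325.20588301],
       [  0.        , 464.82098975, 240.92741446],
       [  0.        ,   0.        ,   1.        ]]), 'R': array([[ 0.06939355, -0.99758717, -0.00209105],
       [-0.97704348, -0.06754099, -0.20205011],
       [ 0.20142137,  0.01606402, -0.97937295]]), 't': array([0.15249054, 0.52539335, 1.32144938])}
{'K': array([[371.64829954,   0.        , 316.64295141],
       [  0.        , 371.64829954, 243.3448039 ],
       [  0.        ,   0.        ,   1.        ]]), 'tool_from_camera': array([[-9.44024949e-04, -9.67024078e-01, -2.54683217e-01,
         7.27770176e-02],
       [ 9.99999554e-01, -9.19586610e-04, -2.15020584e-04,
         1.11785763e-03],
       [-2.6
[... 180 characters left out ...]
nt_pos': array([ 1.13651002e+00,  4.94145484e-01,  1.34601864e+00,  5.51030426e-06,
        1.30247787e+00, -9.54912446e-02]), 'dq': array([-1.08593215e-03, -1.57810886e-03, -2.62732132e-03,  7.85026736e-04,
       -6.89408370e-05,  8.80568146e-05]), 'effort': array([ 1.78032802e-03, -8.80225611e+01, -3.82541907e+01,  7.08530098e-02,
        4.81672282e-02, -6.84858173e-05]), 'position': array([0.20757927, 0.58919543, 0.21339981]), 'tool_rot': array([-1.39923500e-04,  1.68589230e-01,  9.85686256e-01, -5.05676241e-04]), 'contact_force': array([-0.10614186, -0.19054488,  0.14935085]), 'moment': array([0.0336136 , 0.05026216, 0.05509216]), 'grip_force': 0.0, 'width': 0.09098953484134263} 0.0188
```

View pics/scene0.png

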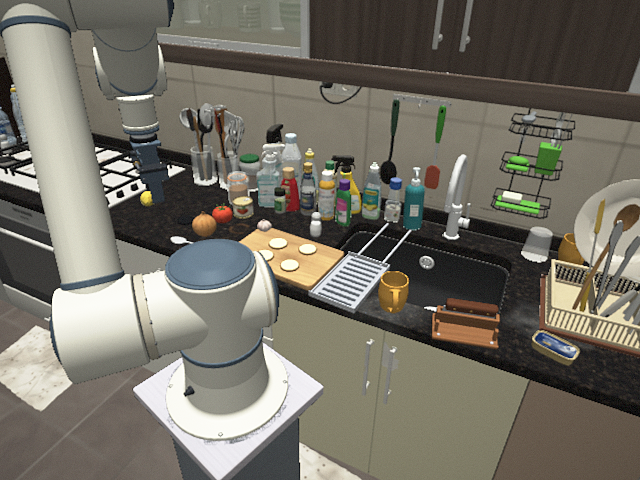

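View pics/top0.png

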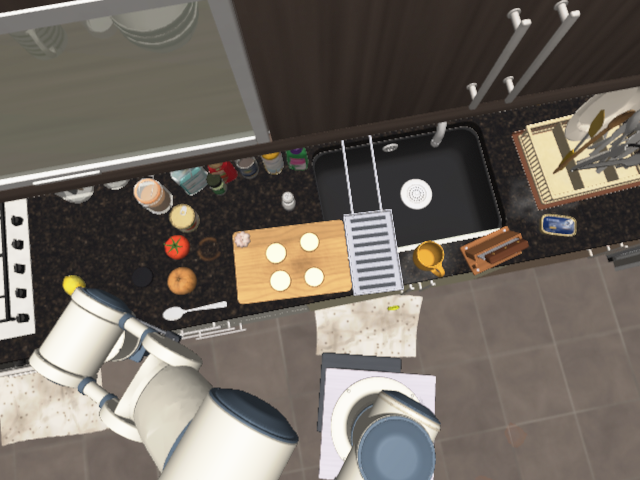

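The scene and top views show the four pale slices on the board, at top pixels (276,253), (309,242), (280,281) and (314,277). The black disc at (142,276) is the look-alike and isn't on the board. The garlic is at (241,240), the mug at (429,257) and the stand with the scraper at (495,250). I'll enlarge the board and the stand.

```bash
python3 - <<'E'
import cv2,numpy as np
t=cv2.imread("pics/top0.png");s=cv2.imread("pics/scene0.png")
a=cv2.resize(t[210:310,225:405],(792,440),interpolation=cv2.INTER_CUBIC)
cv2.imwrite("pics/c1.png",a)
b=cv2.resize(t[215:285,410:540],None,fx=6,fy=4.28*1.4,interpolation=cv2.INTER_CUBIC)
b=cv2.resize(t[220:280,445:535],(480,320),interpolation=cv2.INTER_CUBIC)
c=cv2.resize(s[290:355,420:510],None,fx=5.333,fy=5.333,interpolation=cv2.INTER_CUBIC)[:280]
c=cv2.resize(s[292:352,420:510],(480,320),interpolation=cv2.INTER_CUBIC)
o=np.vstack([b[:300],c[:300]]);cv2.imwrite("pics/c2.png",o)
E
```

```text
(no output)
```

View pics/c1.png

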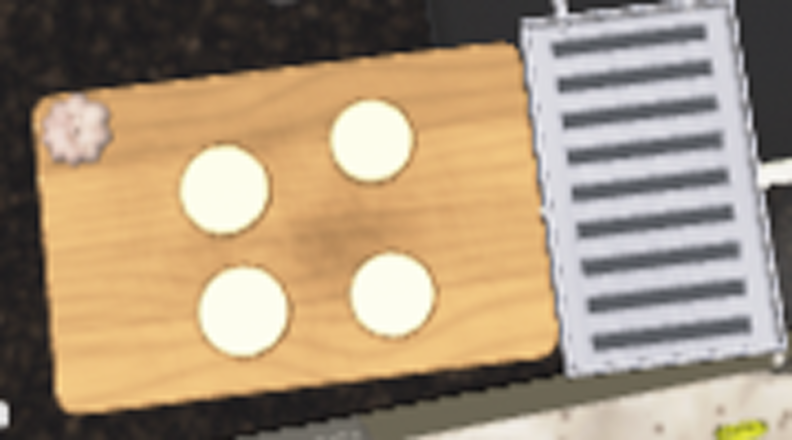

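View pics/c2.png

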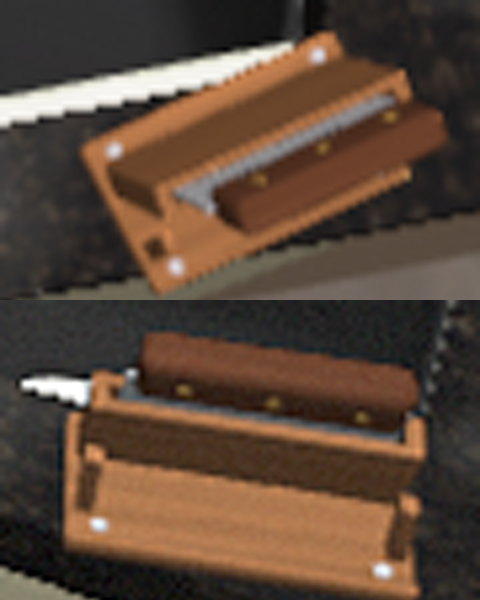

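The crops confirm four pale slices with brown rims: c1 pixels (225,190), (371,140), (244,311) and (393,294). The two left ones look larger. The garlic is at (77,130). The scraper handle leans toward the robot, and its brass pins show in both views. Next I'll solve the poses.

```bash
cat > h.py <<'E'
import numpy as np
from scipy.optimize import least_squares
from scipy.spatial.transform import Rotation as Ro
from station import bot
C={n:bot.camera_model(n) for n in("top","scene")}
def proj(n,X):
    m=C[n];q=(np.atleast_2d(X)@m["R"].T+m["t"])@m["K"].T;return q[:,:2]/q[:,2:]
def ray(n,px,z):
    m=C[n];d=m["R"].T@np.linalg.solve(m["K"],[*px,1]);c=-m["R"].T@m["t"];return c+d*(z-c[2])/d[2]
E
python3 - <<'E'
from h import *
c1=lambda p:np.array(p)/4.4+[225,210]-.4
ct=lambda p:np.array(p)/5.333+[445,220]-.4
cs=lambda p:(np.array(p)-[0,300])/5.333+[420,292]-.4
bc=c1([(34,97),(521,42),(560,357),(58,415)])
loc=np.array([(.11,.17),(.11,-.17),(-.11,-.17),(-.11,.17)])
W=lambda p,l,z:np.c_[(Ro.from_euler('z',p[2]).as_matrix()[:2,:2]@np.array(l).T).T+p[:2],np.full(len(l),z)]
tc=c1([(521,20),(733,3),(787,350),(568,376)]);tl=np.array([(.125,.075),(.125,-.075),(-.125,-.075),(-.125,.075)])-[0,.248]
f=lambda p:np.r_[(proj("top",W(p,loc,.022))-bc).ravel(),(proj("top",W(p,tl,.018))-tc)[1:].ravel()]
r=least_squares(f,[.45,.12,.05]);b=r.x;print("board",b,np.abs(r.fun).max())
for n,p,z in[("s1",(225,190),.03),("s2",(371,140),.03),("s3",(244,311),.03),("s4",(393,294),.03),("garlic",(77,130),.025)]:
    P=ray("top",c1(p),z)[:2];print(n,P.round(4),((P-b[:2])@W([0,0,b[2]],[(1,0),(0,1)],0)[:,:2].T).round(4))
print("mug",ray("top",(429,257),.06))
# stand
sl=[(.0475,.0825),(-.0475,.0825),(.0475,-.0825)]
st=ct([(82,152),(160,292),(335,32)])
ss=cs([(65,550),(418,597)])
g=lambda p:np.r_[(proj("top",W(p,sl,.012))-st).ravel(),(proj("scene",W(p,[(-.0475,.0825),(-.0475,-.0825)],.006))-ss).ravel()]
r=least_squares(g,[.35,-.3,-.4]);s=r.x;print("stand",s,r.fun.round(1))
def H(p):
    R=(Ro.from_euler('z',p[3])*Ro.from_euler('y',-p[4])).as_matrix();return R,np.array(p[:3])
# handle corners: top view +x face lower edge ends, top face -x edge ends
L=np.array([(.012,.062,.084),(.012,-.062,.084),(-.012,.062,.12),(-.012,-.062,.12)])
ot=ct([(215,187),(402,100),(250,230),(445,152)])
Ls=np.array([(.012,.062,.12),(.012,-.062,.12),(-.012,.062,.084),(-.012,-.062,.084)])
os_=cs([(147,336),(417,370),(138,385),(413,432)])
def g2(p):
    R,o=H(p);return np.r_[(proj("top",L@R.T+o)-ot).ravel(),(proj("scene",Ls@R.T+o)-os_).ravel(),(p[4]-.47)*30]
r=least_squares(g2,[s[0],s[1],.015,s[2],.47]);print("scr",r.x,r.fun.round(1));R,o=H(r.x);print("handle",o+R[:,2]*.102)
E
```

```text
board [0.45256171 0.28661161 0.18484557] 1.1533662084917182
s1 [0.4721 0.3342] [0.0279 0.0432]
s2 [0.5136 0.2377] [ 0.051  -0.0593]
s3 [0.3906 0.3139] [-0.0559  0.0382]
s4 [0.409  0.2148] [-0.056  -0.0626]
garlic [0.5077 0.4402] [0.0824 0.1408]
mug [ 0.48537953 -0.11760254  0.06      ]
stand [ 0.52902108 -0.31565542  0.51244726] [-0.2 -0.6  0.5  1.2 -0.4 -0.7 -0.1 -0.9  0.2  0.8]
scr [ 0.55390016 -0.30412189  0.01331085  0.48378377  0.49368217] [-2.4 -0.9  0.9 -1.7 -0.2  2.1  2.3 -0.8  0.  -2.7  1.4 -0.8 -1.   2.4
 -1.6  2.   0.7]
handle [ 0.5111121  -0.32660401  0.10313143]
```

Emit:
step_arm(
  moves=[
    [4,-4.4,1.2,0,0,0],
    [8,-8.8,2.4,0,0,0],
    [12,-13.2,3.6,0,0,0],
    [16,-17.6,4.8,0,0,0],
    [20,-22,6,0,0,0],
  ],
  grip=1,
)

```text
time_s: 0.72
position: [0.4087, 0.3679, 0.2742]
tool_rot: [-0.0, 0.169, 0.986, -0.0]
contact_force: [0.7, 0.3, 0.4]
width: 0.0913
grip_force: 0.0
```

Emit:
step_arm(
  moves=[
    [1,-6,0,0,0,-0.146],
    [2,-12,0,0,0,-0.292],
    [3,-18,0,0,0,-0.438],
    [4,-24,0,0,0,-0.584],
    [4,-30,0,0,0,-0.73],
  ],
)

```text
time_s: 1.35
position: [0.4479, 0.0675, 0.2738]
tool_rot: [0.0, 0.511, 0.859, 0.0]
contact_force: [0.4, -0.0, 0.0]
width: 0.0913
grip_force: 0.0
```

Emit:
step_arm(
  moves=[
    [0.5,-6,0,0.045,-0.083,0],
    [1,-12,0,0.09,-0.166,0],
    [1.5,-18,0,0.135,-0.249,0],
    [2,-24,0,0.18,-0.332,0],
    [2,-30,0,0.226,-0.413,0],
  ],
)

```text
time_s: 1.98
position: [0.4671, -0.1869, 0.2736]
tool_rot: [0.114, 0.496, 0.839, 0.194]
contact_force: [1.9, 0.5, -0.0]
width: 0.0913
grip_force: 0.0
```

Emit:
step_arm(
  moves=[
    [0,-4,-2,0,0,0],
    [0,-8,-5,0,0,0],
    [0,-12,-7,0,0,0],
    [0,-12,-7,0,0,0],
    [0,-12,-7,0,0,0],
  ],
)

```text
time_s: 2.6
position: [0.467, -0.3046, 0.2031]
tool_rot: [0.112, 0.496, 0.839, 0.194]
contact_force: [-0.6, -0.3, -0.5]
width: 0.0911
grip_force: 0.0
```

```bash
python3 - <<'E'
from station import bot
import cv2,json,numpy as np
s=bot.sense();im=bot.snapshot("wrist");cv2.imwrite("pics/w1.png",im)
json.dump([list(s["position"]),list(s["tool_rot"])],open("w1.json","w"));print(s["time_s"],s["position"],s["tool_rot"],s["joint_pos"])
E
```

```text
2.6 [ 0.46696329 -0.30460273  0.20312896] [0.11177818 0.49637675 0.8388304  0.19359579] [-0.96938198  0.38280449  1.69479071  0.51432117  1.08086032 -1.72162294]
```

View pics/w1.png

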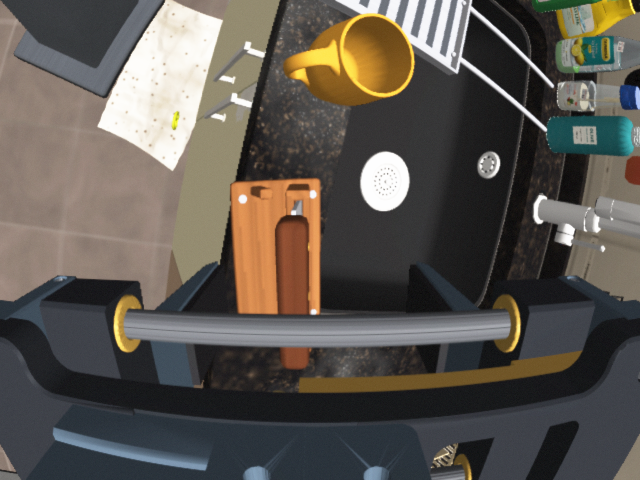

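The wrist view shows the scraper end-on. The handle's top face runs from about (292,216) to (295,368), and the stand's screws are at (242,198) and (314,195). I'll enlarge the handle.

```bash
python3 - <<'E'
import cv2
im=cv2.imread("pics/w1.png");cv2.imwrite("pics/w1c.png",cv2.resize(im[170:380,220:330],None,fx=2.85*2,fy=2.85,interpolation=cv2.INTER_CUBIC))
E
```

```text
(no output)
```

View pics/w1c.png

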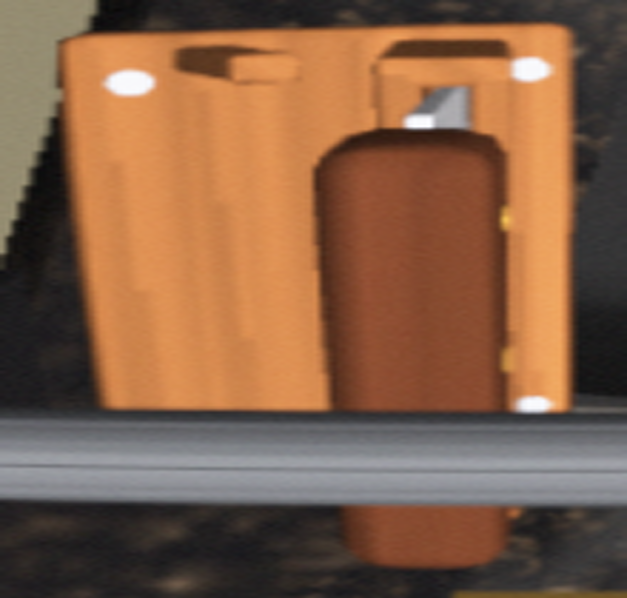

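The crop gives the handle's top-face edges: left (318,160) to (345,555), right (505,160) to (508,550), with ends at rows 132 and 567. I'll fit the scraper with the fisheye model plus the other views.

```bash
cat >> h.py <<'E'
import json
M=bot.camera_model("wrist")
def wproj(P,q,X):
    Rt=Ro.from_quat([q[1],q[2],q[3],q[0]]).as_matrix();T=M["tool_from_camera"]
    Xc=((np.atleast_2d(X)-P)@Rt-T[:3,3])@T[:3,:3]
    r=np.hypot(Xc[:,0],Xc[:,1]);th=np.arctan2(r,Xc[:,2]);f=M["K"][0,0]
    return Xc[:,:2]/r[:,None]*(th*f)[:,None]+M["K"][:2,2]
E
python3 - <<'E'
from h import *
P,q=json.load(open("w1.json"))
cw=lambda p:np.array(p)/[5.7,2.85]+[220,170]-.3
ct=lambda p:np.array(p)/5.333+[445,220]-.4
cs=lambda p:(np.array(p)-[0,300])/5.333+[420,292]-.4
W=lambda p,l,z:np.c_[(Ro.from_euler('z',p[2]).as_matrix()[:2,:2]@np.array(l).T).T+p[:2],np.full(len(l),z)]
sl=[(.0475,.0825),(-.0475,.0825),(.0475,-.0825)];st=ct([(82,152),(160,292),(335,32)]);ss=cs([(65,550),(418,597)])
g=lambda p:np.r_[(proj("top",W(p,sl,.012))-st).ravel(),(proj("scene",W(p,[(-.0475,.0825),(-.0475,-.0825)],.006))-ss).ravel(),(wproj(P,q,W(p,[(-.0475,.0825),(.0475,.0825)],.012))-cw([(62,38),(572,28)])).ravel()]
r=least_squares(g,[.52,-.31,.5]);s=r.x;print("stand",s,r.fun.round(1))
L=np.array([(-.012,.062,.12),(.012,.062,.12),(-.012,-.062,.12),(.012,-.062,.12)])
ow=cw([(316,134),(505,134),(346,567),(508,567)])
Lt=np.array([(.012,.062,.084),(.012,-.062,.084)]);ot=ct([(215,187),(402,100)])
Ls=np.array([(.012,.062,.12),(.012,-.062,.12),(-.012,.062,.084),(-.012,-.062,.084)]);os_=cs([(147,336),(417,370),(138,385),(413,432)])
def H(p):
    return (Ro.from_euler('z',p[3])*Ro.from_euler('y',-p[4])).as_matrix(),np.array(p[:3])
for k in(.3,0):
  for lean in (.42,.47):
    def g2(p):
        R,o=H(p);h=lambda L:L@R.T+o
        return np.r_[(wproj(P,q,h(L))-ow).ravel(),k*(proj("top",h(Lt))-ot).ravel(),k*(proj("scene",h(Ls))-os_).ravel(),(p[4]-lean)*60,(p[3]-s[2])*60,(p[2]-.014)*500]
    r=least_squares(g2,[.55,-.304,.013,s[2],.45]);R,o=H(r.x);print(k,r.x.round(4),r.fun.round(1)[:8],"handle",(o+R[:,2]*.102).round(4))
Rt=Ro.from_quat([q[1],q[2],q[3],q[0]]).as_matrix();print("tool axes\n",Rt.round(3),"\nscr\n",R.round(3))
E
```

```text
stand [ 0.52964286 -0.31649592  0.4985827 ] [ 0.1 -1.2  0.4  0.8  0.3 -0.7  0.  -1.2  0.4  1.2 -0.5  0.2  0.4 -0.7]
0.3 [ 0.5458 -0.3027  0.0118  0.4968  0.4284] [-0.7 -0.   0.6 -0.2 -0.5  0.3  0.7  0.4] handle [ 0.5085 -0.3229  0.1046]
0.3 [ 0.5504 -0.3006  0.0132  0.4968  0.472 ] [-0.6  0.   0.5  0.2 -0.5 -0.3  0.6  0.5] handle [ 0.5096 -0.3227  0.1041]
0 [ 0.5456 -0.3027  0.0119  0.4969  0.4277] [-0.7 -0.2  0.6 -0.3 -0.5  0.3  0.7  0.4] handle [ 0.5085 -0.3228  0.1047]
0 [ 0.5503 -0.3005  0.0133  0.497   0.4716] [-0.6 -0.1  0.5  0.  -0.5 -0.4  0.6  0.4] handle [ 0.5095 -0.3226  0.1041]
tool axes
 [[-0.482  0.789  0.38 ]
 [ 0.876  0.432  0.214]
 [ 0.005  0.436 -0.9  ]] 
scr
 [[ 0.783 -0.477 -0.399]
 [ 0.425  0.879 -0.217]
 [ 0.454  0.     0.891]]
```

Emit:
step_arm(
  moves=[
    [0.9,-1.5,-2.2,0.01,-0.018,0],
    [1.8,-3.1,-4.4,0.01,-0.018,0],
    [3.0,-2.5,-7,0.01,-0.018,0],
    [4.2,-1.8,-9.7,0.01,-0.018,0],
    [5.0,-1.4,-11.5,0.01,-0.018,0],
  ],
)

```text
time_s: 3.28
position: [0.5176, -0.3178, 0.0878]
tool_rot: [0.117, 0.495, 0.837, 0.202]
contact_force: [0.2, 0.6, -0.6]
width: 0.0911
grip_force: 0.0
```

Emit:
step_arm(
  moves=[
    [0,0,0,0,0,0],
    [0,0,0,0,0,0],
    [0,0,0,0,0,0],
    [0,0,0,0,0,0],
    [0,0,0,0,0,0],
  ],
  grip=-1,
)

```text
time_s: 3.9
position: [0.5171, -0.3194, 0.0885]
tool_rot: [0.117, 0.495, 0.837, 0.202]
contact_force: [-0.2, -0.3, 0.1]
width: 0.0439
grip_force: 0.0
```

Emit:
step_arm(
  moves=[
    [0,0,0,0,0,0],
    [0,0,0,0,0,0],
    [0,0,0,0,0,0],
    [0,0,0,0,0,0],
    [0,0,0,0,0,0],
  ],
)

```text
time_s: 4.53
position: [0.5168, -0.3194, 0.088]
tool_rot: [0.117, 0.495, 0.837, 0.202]
contact_force: [-4.6, -2.1, -0.0]
width: 0.0241
grip_force: 30.0
```

Emit:
step_arm(
  moves=[
    [-0.7,-0.4,1.6,0,0,0],
    [-1.4,-0.8,3.2,0,0,0],
    [-2.2,-1.2,4.8,0,0,0],
    [-2.9,-1.6,6.4,0,0,0],
    [-3.6,-1.95,8,0,0,0],
  ],
)

```text
time_s: 5.15
position: [0.4806, -0.3391, 0.1695]
tool_rot: [0.117, 0.495, 0.837, 0.202]
contact_force: [0.7, 0.1, -2.4]
width: 0.0238
grip_force: 30.0
```

Emit:
step_arm(
  moves=[
    [-0.8,-0.4,2,0,0,0],
    [-1.6,-0.8,5,0,0,0],
    [-1.6,-0.8,10,0,0,0],
    [-1.6,-0.8,13,0,0,0],
    [-1.6,-0.8,13,0,0,0],
  ],
)

```text
time_s: 5.78
position: [0.4653, -0.3475, 0.3008]
tool_rot: [0.119, 0.495, 0.837, 0.201]
contact_force: [-0.7, 0.3, -2.4]
width: 0.0239
grip_force: 30.0
```

```bash
python3 - <<'E'
from station import bot
import cv2,numpy as np
s=bot.sense();im=bot.snapshot("wrist");sc=bot.snapshot("scene")
print({k:s[k] for k in("time_s","position","tool_rot","joint_pos","contact_force","moment","width")})
cv2.imwrite("pics/g1.png",np.hstack([cv2.resize(im[150:450,150:490],(400,353)),cv2.resize(sc[150:380,340:600],(399,353))]))
E
```

```text
{'time_s': 5.775, 'position': array([ 0.46528864, -0.34752986,  0.30079598]), 'tool_rot': array([0.11908424, 0.49467739, 0.83710025, 0.20093877]), 'joint_pos': array([-1.02942136,  0.31935311,  1.49827355,  0.48584104,  1.33360103,
       -1.6513961 ]), 'contact_force': array([-0.71867276,  0.3028871 , -2.44856205]), 'moment': array([-0.28887648,  0.40578613, -0.01174593]), 'width': 0.02391273922284803}
```

View pics/g1.png

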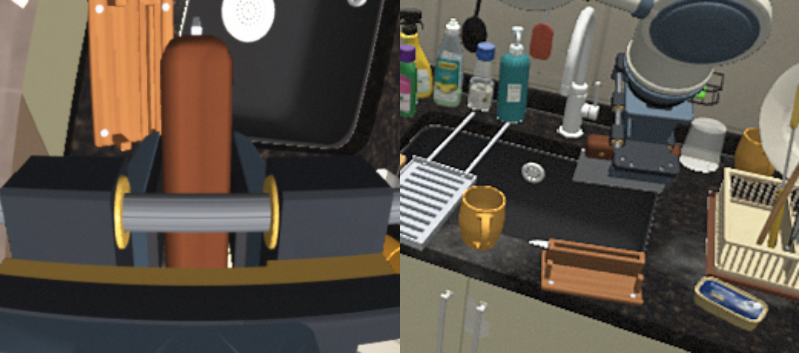

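The scraper is held cleanly with its width at 24 mm, the stand is empty, and the mug is undisturbed. Now I'll carry it to the board and turn it upright.

Emit:
step_arm(
  moves=[
    [0,4,0,-0.0454,0.0826,0],
    [0,9,0,-0.091,0.165,0],
    [0,14,0,-0.136,0.248,0],
    [0,19,0,-0.182,0.33,0],
    [0,24,0,-0.227,0.413,0],
  ],
)

```text
time_s: 6.5
position: [0.4642, -0.1051, 0.2972]
tool_rot: [-0.003, 0.51, 0.86, -0.001]
contact_force: [0.1, -0.4, -3.2]
width: 0.0235
grip_force: 30.0
```

Emit:
step_arm(
  moves=[
    [0,4,0,0,0,0.14],
    [0,9,0,0,0,0.28],
    [0,14,0,0,0,0.42],
    [0,19,0,0,0,0.56],
    [0,24,0,0,0,0.7],
  ],
)

```text
time_s: 7.12
position: [0.4641, 0.1348, 0.2968]
tool_rot: [-0.003, 0.181, 0.983, 0.0]
contact_force: [1.2, 0.4, -1.8]
width: 0.0234
grip_force: 30.0
```

Emit:
step_arm(
  moves=[
    [0,4,-2,0,0,0.13],
    [-0.5,8,-4,0,0,0.26],
    [-1,12,-6,0,0,0.4],
    [-1.4,14,-8,0,0,0.553],
    [-1.4,14,-10,0,0,0.553],
  ],
)

```text
time_s: 7.75
position: [0.4497, 0.2743, 0.1959]
tool_rot: [-0.003, -0.094, 0.996, -0.0]
contact_force: [0.5, -0.4, -2.5]
width: 0.0242
grip_force: 30.0
```

```bash
cat > m.py <<'E'
from h import *
import sys
B=np.array([.4526,.2866]);yb=.185
def rep(tx,ty,tz,yaw=1.756):
    s=bot.sense();q=s["tool_rot"];R=Ro.from_quat([q[1],q[2],q[3],q[0]])
    y=np.array([np.cos(yaw),np.sin(yaw),0]);z=np.array([0,0,-1.]);T=Ro.from_matrix(np.c_[np.cross(y,z),y,z])
    e=np.array([np.cos(yb),np.sin(yb)]);n=np.array([-e[1],e[0]])
    p=np.r_[B+e*tx+n*ty,tz]
    d=s["position"][:2]-B
    print(s["time_s"],"tcp",s["position"].round(4),"board",[(d@e).round(4),(d@n).round(4)],"delta cm",((p-s["position"])*100).round(2),"rot",(T*R.inv()).as_rotvec().round(4),"F",s["contact_force"].round(1),"j",s["joint_pos"].round(2))
if __name__=="__main__": rep(*map(float,sys.argv[1:]))
E
python3 m.py -.003 -.010 .125
```

```text
7.75 tcp [0.4497 0.2743 0.1959] board [np.float64(-0.0052), np.float64(-0.0115)] delta cm [ 0.18  0.19 -7.09] rot [ 0.0015 -0.0066 -0.0034] F [ 0.5 -0.4 -2.5] j [ 0.43  0.38  1.6   0.    1.16 -1.33]
```

Emit:
step_arm(
  moves=[
    [0.1,0.1,-2,0.0015,-0.0066,-0.0034],
    [0.2,0.2,-4,0.0015,-0.0066,-0.0034],
    [0.2,0.2,-6,0.0015,-0.0066,-0.0034],
    [0.2,0.2,-7.5,0.0015,-0.0066,-0.0034],
    [0.2,0.2,-8.2,0.0015,-0.0066,-0.0034],
  ],
)

```text
time_s: 8.38
position: [0.4524, 0.2749, 0.1149]
tool_rot: [0.0, -0.09, 0.996, -0.0]
contact_force: [-0.1, -0.8, -1.8]
width: 0.0238
grip_force: 30.0
```

Emit:
step_arm(
  moves=[
    [0,0,-0.1,0,0,0],
    [0,0,-0.2,0,0,0],
    [0,0,-0.3,0,0,0],
    [0,0,-0.4,0,0,0],
    [0,0,-0.5,0,0,0],
  ],
)

```text
time_s: 9.0
position: [0.4532, 0.2754, 0.1113]
tool_rot: [0.002, -0.09, 0.996, 0.0]
contact_force: [0.4, -0.7, -1.4]
width: 0.0241
grip_force: 30.0
```

Emit:
step_arm(
  moves=[
    [0,0,-0.05,0,0,0],
    [0,0,-0.1,0,0,0],
    [0,0,-0.15,0,0,0],
    [0,0,-0.2,0,0,0],
    [0,0,-0.2,0,0,0],
  ],
)

```text
time_s: 9.62
position: [0.4531, 0.2753, 0.1091]
tool_rot: [0.001, -0.09, 0.996, 0.0]
contact_force: [0.3, -0.4, -2.4]
width: 0.024
grip_force: 30.0
```

Emit:
step_arm(
  moves=[
    [0,0,-0.05,0,0,0],
    [0,0,-0.1,0,0,0],
    [0,0,-0.15,0,0,0],
    [0,0,-0.2,0,0,0],
    [0,0,-0.2,0,0,0],
  ],
)

```text
time_s: 10.25
position: [0.4531, 0.2753, 0.1071]
tool_rot: [0.001, -0.09, 0.996, 0.0]
contact_force: [-0.1, 0.4, -3.3]
width: 0.024
grip_force: 30.0
```

Emit:
step_arm(
  moves=[
    [0,0,-0.05,0,0,0],
    [0,0,-0.1,0,0,0],
    [0,0,-0.1,0,0,0],
    [0,0,-0.1,0,0,0],
    [0,0,-0.1,0,0,0],
  ],
)

```text
time_s: 10.88
position: [0.4531, 0.2753, 0.1062]
tool_rot: [0.001, -0.09, 0.996, 0.0]
contact_force: [0.2, -0.1, -2.2]
width: 0.0236
grip_force: 30.0
```

Emit:
step_arm(
  moves=[
    [0,0,-0.05,0,0,0],
    [0,0,-0.1,0,0,0],
    [0,0,-0.1,0,0,0],
    [0,0,-0.1,0,0,0],
    [0,0,-0.1,0,0,0],
  ],
)

```text
time_s: 11.5
position: [0.4537, 0.2754, 0.1057]
tool_rot: [0.002, -0.09, 0.996, 0.0]
contact_force: [1.3, -1.6, 8.0]
width: 0.0237
grip_force: 30.0
```

Emit:
step_arm(
  moves=[
    [0,0,-0.05,0,0,0],
    [0,0,-0.1,0,0,0],
    [0,0,-0.1,0,0,0],
    [0,0,-0.1,0,0,0],
    [0,0,-0.1,0,0,0],
  ],
)

```text
time_s: 12.12
position: [0.454, 0.2755, 0.1056]
tool_rot: [0.003, -0.09, 0.996, 0.001]
contact_force: [-3.0, -3.9, 24.2]
width: 0.024
grip_force: 30.0
```

Emit:
step_arm(
  moves=[
    [0,0,0.12,0,0,0],
    [0.1,-0.6,0.12,0,0,0],
    [0.3,-1.8,0.12,0,0,0],
    [0.6,-3,0.12,0,0,0],
    [0.8,-4.4,0.12,0,0,0],
  ],
)

```text
time_s: 12.75
position: [0.4617, 0.2311, 0.1056]
tool_rot: [0.002, -0.09, 0.996, 0.001]
contact_force: [-0.3, 4.6, 6.7]
width: 0.0237
grip_force: 30.0
```

Emit:
step_arm(
  moves=[
    [0.24,-1.3,0,0,0,0],
    [0.49,-2.6,0,0,0,0],
    [0.73,-3.9,0,0,0,0],
    [0.97,-5.2,0,0,0,0],
    [1.2,-6.5,0,0,0,0],
  ],
)

```text
time_s: 13.38
position: [0.4735, 0.166, 0.1056]
tool_rot: [0.002, -0.09, 0.996, 0.001]
contact_force: [-1.3, 5.3, 6.9]
width: 0.0238
grip_force: 30.0
```

```bash
python3 m.py -.003 -.168 .107; python3 - <<'E'
from station import bot
import cv2,numpy as np
t=bot.snapshot("top");s=bot.snapshot("scene")
cv2.imwrite("pics/p1.png",np.hstack([cv2.resize(t[190:320,220:420],(400,260)),cv2.resize(s[200:330,220:420],(400,260))]))
E
```

```text
13.375 tcp [0.4735 0.166  0.1056] board [np.float64(-0.0016), np.float64(-0.1224)] delta cm [ 0.7  -4.51  0.14] rot [-0.0018  0.0037  0.0052] F [-1.3  5.3  6.9] j [ 0.22  0.47  1.77  0.    0.9  -1.53]
```

View pics/p1.png

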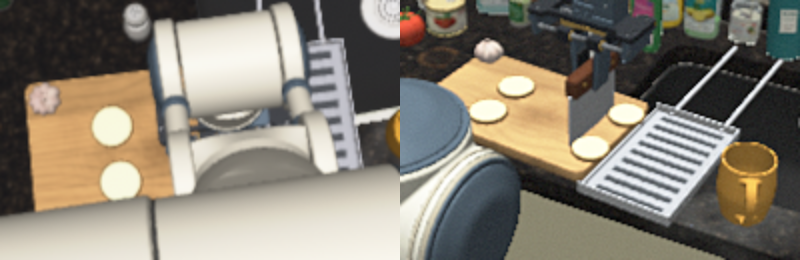

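The first pair is moving ahead of the blade at the board's right end, under a light 9 N force. The left pair and the garlic haven't moved. Carrying on past the edge.

Emit:
step_arm(
  moves=[
    [0.18,-1,0,0,0,0],
    [0.37,-2,0,0,0,0],
    [0.56,-3,0,0,0,0],
    [0.74,-4,0,0,0,0],
    [0.93,-5,0.05,0,0,0],
  ],
)

```text
time_s: 14.1
position: [0.4823, 0.1156, 0.1058]
tool_rot: [0.001, -0.09, 0.996, 0.0]
contact_force: [0.1, -0.5, -2.0]
width: 0.0236
grip_force: 30.0
```

Emit:
step_arm(
  moves=[
    [0.18,-1,0.05,0,0,0],
    [0.37,-2,0.1,0,0,0],
    [0.46,-2.5,0.1,0,0,0],
    [0.46,-2.5,0.1,0,0,0],
    [0.46,-2.5,1,0,0,0],
  ],
)

```text
time_s: 14.72
position: [0.4865, 0.0915, 0.1158]
tool_rot: [0.001, -0.09, 0.996, 0.0]
contact_force: [0.5, 0.8, -2.4]
width: 0.0237
grip_force: 30.0
```

```bash
python3 m.py -.014 .095 .125; python3 - <<'E'
from station import bot
import cv2,numpy as np
s=bot.snapshot("scene");w=bot.snapshot("wrist")
cv2.imwrite("pics/p2.png",np.hstack([cv2.resize(s[200:330,220:420],(400,260)),cv2.resize(w,(347,260))]))
E
```

```text
14.725 tcp [0.4865 0.0915 0.1158] board [np.float64(-0.0025), np.float64(-0.198)] delta cm [-6.52 28.59  0.92] rot [-0.0009  0.0016  0.0048] F [ 0.5  0.8 -2.4] j [ 0.06  0.44  1.78  0.    0.92 -1.69]
```

View pics/p2.png

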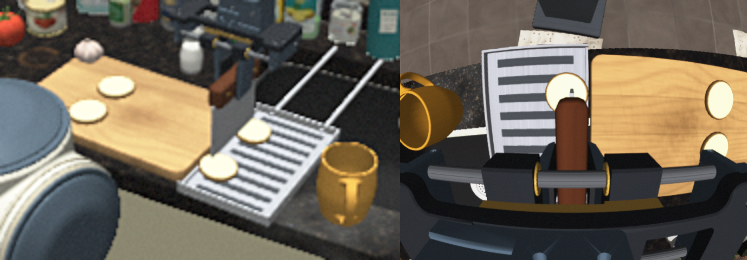

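The first pair lies flat in the tray next to the board, and everything else is in place. Now I'll lift over and set down behind the second pair.

Emit:
step_arm(
  moves=[
    [0,0,4,0,0,0],
    [-0.5,2,8,0,0,0.005],
    [-1.6,7,8,0,0,0.005],
    [-2.7,12,8,0,0,0.005],
    [-3.9,17,8,0,0,0.005],
  ],
)

```text
time_s: 15.45
position: [0.4475, 0.263, 0.1963]
tool_rot: [0.002, -0.093, 0.996, 0.0]
contact_force: [1.0, -0.1, -2.6]
width: 0.0238
grip_force: 30.0
```

Emit:
step_arm(
  moves=[
    [-1.1,5,0,0,0,0],
    [-2.2,9.5,0,0,0,0],
    [-2.6,11.6,0,0,0,0],
    [-2.6,11.6,-3,0,0,0],
    [-2.6,11.6,-6,0,0,0],
  ],
)

```text
time_s: 16.08
position: [0.4221, 0.3775, 0.1354]
tool_rot: [0.002, -0.093, 0.996, 0.0]
contact_force: [0.9, 0.2, -2.3]
width: 0.0236
grip_force: 30.0
```

```bash
python3 m.py -.014 .095 .1085
```

```text
16.075 tcp [0.4221 0.3775 0.1354] board [np.float64(-0.0133), np.float64(0.095)] delta cm [-0.07 -0.01 -2.69] rot [-0.0013  0.0037 -0.0008] F [ 0.9  0.2 -2.3] j [ 0.62  0.5   1.59 -0.    1.05 -1.13]
```

Emit:
step_arm(
  moves=[
    [0,0,-1,0,0,0],
    [0,0,-2,0,0,0],
    [0,0,-2.5,0,0,0],
    [0,0,-2.75,0,0,0],
    [0,0,-2.85,0,0,0],
  ],
)

```text
time_s: 16.7
position: [0.4222, 0.3774, 0.1077]
tool_rot: [0.002, -0.093, 0.996, 0.001]
contact_force: [-0.3, -0.5, -2.8]
width: 0.0237
grip_force: 30.0
```

Emit:
step_arm(
  moves=[
    [0,0,-0.05,0,0,0],
    [0,0,-0.1,0,0,0],
    [0,0,-0.1,0,0,0],
    [0,0,-0.1,0,0,0],
    [0,0,-0.1,0,0,0],
  ],
)

```text
time_s: 17.32
position: [0.422, 0.3773, 0.1064]
tool_rot: [0.001, -0.093, 0.996, 0.0]
contact_force: [0.2, 1.2, -3.3]
width: 0.0238
grip_force: 30.0
```

Emit:
step_arm(
  moves=[
    [0,0,-0.05,0,0,0],
    [0,0,-0.09,0,0,0],
    [0.1,-0.5,-0.09,0,0,0],
    [0.25,-1.4,-0.09,0,0,0],
    [0.47,-2.5,-0.09,0,0,0],
  ],
)

```text
time_s: 17.95
position: [0.427, 0.3518, 0.1056]
tool_rot: [0.002, -0.093, 0.996, 0.001]
contact_force: [-0.1, 2.0, 1.9]
width: 0.0239
grip_force: 30.0
```

Emit:
step_arm(
  moves=[
    [0.24,-1.3,0,0,0,0],
    [0.49,-2.6,0,0,0,0],
    [0.73,-3.9,0,0,0,0],
    [0.97,-5.2,0,0,0,0],
    [1.2,-6.5,0,0,0,0],
  ],
)

```text
time_s: 18.58
position: [0.439, 0.2865, 0.1056]
tool_rot: [0.002, -0.092, 0.996, 0.001]
contact_force: [-1.1, 3.4, 4.9]
width: 0.024
grip_force: 30.0
```

Emit:
step_arm(
  moves=[
    [0.24,-1.3,0,0,0,0],
    [0.49,-2.6,0,0,0,0],
    [0.73,-3.9,0,0,0,0],
    [0.97,-5.2,0,0,0,0],
    [1.2,-6.5,0,0,0,0],
  ],
)

```text
time_s: 19.2
position: [0.4509, 0.2216, 0.1056]
tool_rot: [0.002, -0.092, 0.996, 0.0]
contact_force: [-0.8, 4.4, 6.4]
width: 0.0241
grip_force: 30.0
```

```bash
python3 m.py -.014 -.200 .107
```

```text
19.2 tcp [0.4509 0.2216 0.1056] board [np.float64(-0.0136), np.float64(-0.0636)] delta cm [  2.47 -13.41   0.14] rot [-0.0013  0.0032  0.    ] F [-0.8  4.4  6.4] j [ 0.34  0.47  1.77  0.    0.9  -1.42]
```

Emit:
step_arm(
  moves=[
    [0.24,-1.3,0,0,0,0],
    [0.49,-2.6,0,0,0,0],
    [0.73,-3.9,0,0,0,0],
    [0.97,-5.2,0,0,0,0],
    [1.2,-6.5,0,0,0,0],
  ],
)

```text
time_s: 19.82
position: [0.4627, 0.1566, 0.1056]
tool_rot: [0.002, -0.092, 0.996, 0.0]
contact_force: [-0.8, 5.1, 6.8]
width: 0.0238
grip_force: 30.0
```

Emit:
step_arm(
  moves=[
    [0.18,-1,0,0,0,0],
    [0.37,-2,0,0,0,0],
    [0.56,-3,0,0,0,0],
    [0.74,-4,0.05,0,0,0],
    [0.93,-5,0.1,0,0,0],
  ],
)

```text
time_s: 20.45
position: [0.4715, 0.1063, 0.1062]
tool_rot: [0.001, -0.093, 0.996, 0.0]
contact_force: [0.4, -0.5, -2.5]
width: 0.0238
grip_force: 30.0
```

Emit:
step_arm(
  moves=[
    [0.18,-1,0,0,0,0],
    [0.37,-2,0,0,0,0],
    [0.46,-2.5,0,0,0,0],
    [0.46,-2.5,0,0,0,0],
    [0.46,-2.5,1,0,0,0],
  ],
)

```text
time_s: 21.08
position: [0.4761, 0.0824, 0.1164]
tool_rot: [0.001, -0.093, 0.996, 0.0]
contact_force: [-0.2, -0.2, -2.6]
width: 0.0239
grip_force: 30.0
```

Emit:
step_arm(
  moves=[
    [0,0,3,0,0,0],
    [0,1,6,0,0,0],
    [0,5,10,0,0,0],
    [0,9,12,0,0,0],
    [0,9,12,0,0,0],
  ],
)

```text
time_s: 21.7
position: [0.4772, 0.1749, 0.2388]
tool_rot: [0.003, -0.094, 0.996, 0.001]
contact_force: [-0.5, -0.3, -3.0]
width: 0.024
grip_force: 30.0
```

```bash
python3 m.py 0 0 .2; python3 - <<'E'
from station import bot
import cv2,numpy as np
s=bot.snapshot("scene");w=bot.snapshot("wrist")
cv2.imwrite("w2.png",w)
cv2.imwrite("pics/p3.png",np.hstack([cv2.resize(s[220:320,260:380],(420,350),interpolation=cv2.INTER_CUBIC),cv2.resize(w,(380,350))]))
E
```

```text
21.7 tcp [0.4772 0.1749 0.2388] board [np.float64(0.0036), np.float64(-0.1143)] delta cm [-2.46 11.17 -3.88] rot [-0.0023  0.0065 -0.0032] F [-0.5 -0.3 -3. ] j [ 0.23  0.3   1.6   0.    1.24 -1.53]
```

View pics/p3.png

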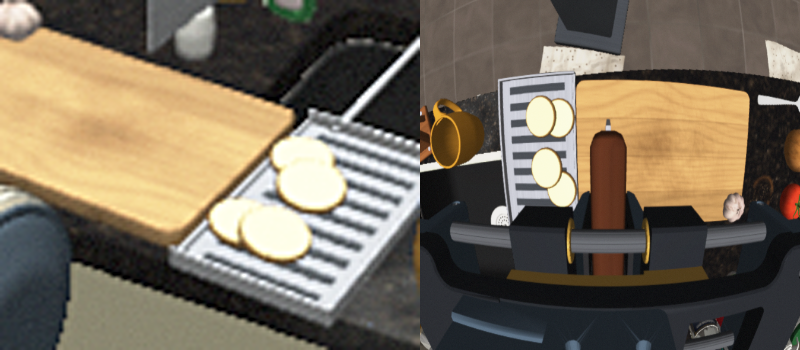

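All four slices lie in the tray, two overlapping pairs well inside it, and the garlic and mug are in place. Now I'll swing over the board and tilt the scraper down, with its handle toward the robot.

Emit:
step_arm(
  moves=[
    [-0.5,2,0,0,0,-0.15],
    [-1,4,0,0,0,-0.3],
    [-1.6,6,-1,0,0,-0.45],
    [-2.2,8,-2,0,0,-0.6],
    [-2.7,10.5,-2,0,0,-0.75],
  ],
)

```text
time_s: 22.42
position: [0.4487, 0.2765, 0.2153]
tool_rot: [0.0, 0.282, 0.96, -0.001]
contact_force: [1.1, 0.1, -1.6]
width: 0.0237
grip_force: 30.0
```

Emit:
step_arm(
  moves=[
    [0,0,0,0,0,-0.15],
    [0,0,0,0,0,-0.3],
    [0,0,0,0,0,-0.45],
    [0,0,0,0,0,-0.45],
    [0,0,0,0,0,-0.45],
  ],
)

```text
time_s: 23.05
position: [0.4495, 0.2768, 0.2162]
tool_rot: [0.001, 0.485, 0.875, -0.001]
contact_force: [-0.2, -0.1, -2.1]
width: 0.0236
grip_force: 30.0
```

Emit:
step_arm(
  moves=[
    [-0.5,0,-0.5,0.085,-0.136,0],
    [-1,0,-1,0.17,-0.272,0],
    [-1.5,0,-2,0.254,-0.408,0],
    [-2,0,-3,0.339,-0.545,0],
    [-2.3,0,-4,0.422,-0.679,0],
  ],
)

```text
time_s: 23.68
position: [0.4164, 0.3148, 0.1919]
tool_rot: [0.09, 0.443, 0.85, 0.271]
contact_force: [-0.7, 1.3, -1.6]
width: 0.0234
grip_force: 30.0
```

```bash
python3 m.py 0 0 .2 .556
```

```text
23.675 tcp [0.4164 0.3148 0.1919] board [np.float64(-0.0304), np.float64(0.0343)] delta cm [ 3.62 -2.82  0.81] rot [-0.3919  0.4258 -0.0518] F [-0.7  1.3 -1.6] j [ 0.39  0.22  2.12  0.68  0.33 -0.81]
```

The arm met its wrist limit in that direction (j5 at 0.33), so I'll go back upright, turn, and tilt sideways instead.

Emit:
step_arm(
  moves=[
    [1,0,1,-0.1,0.107,-0.013],
    [2,0,2,-0.2,0.213,-0.026],
    [3,0,3,-0.3,0.32,-0.04],
    [3,0,3,-0.392,0.426,-0.052],
    [3,0,3,-0.392,0.426,-0.052],
  ],
)

```text
time_s: 24.3
position: [0.4491, 0.3164, 0.2221]
tool_rot: [0.0, 0.486, 0.874, -0.001]
contact_force: [0.5, 0.2, -4.0]
width: 0.0241
grip_force: 30.0
```

Emit:
step_arm(
  moves=[
    [0,0,0,0,0,0.15],
    [0,0,0,0,0,0.3],
    [0,0,0,0,0,0.45],
    [0,0,0,0,0,0.6],
    [0,0,0,0,0,0.75],
  ],
)

```text
time_s: 24.92
position: [0.4467, 0.3147, 0.2218]
tool_rot: [0.001, 0.13, 0.992, 0.001]
contact_force: [0.6, 1.4, -1.9]
width: 0.0236
grip_force: 30.0
```

```bash
python3 m.py -.03 .06 .2
```

```text
24.925 tcp [0.4467 0.3147 0.2218] board [np.float64(-0.0006), np.float64(0.0287)] delta cm [-3.46  2.53 -2.18] rot [-0.0016  0.0015  0.4457] F [ 0.6  1.4 -1.9] j [ 0.5   0.37  1.53  0.    1.23 -0.81]
```

Emit:
step_arm(
  moves=[
    [-0.8,-0.2,0,0,0,0.15],
    [-1.6,-0.3,0,0,0,0.3],
    [-2.4,-0.5,0,0,0,0.446],
    [-2.4,-0.5,0,0,0,0.446],
    [-2.4,-0.5,0,0,0,0.446],
  ],
)

```text
time_s: 25.55
position: [0.4234, 0.3101, 0.2222]
tool_rot: [0.001, -0.088, 0.996, 0.0]
contact_force: [0.8, 0.1, -2.1]
width: 0.0235
grip_force: 30.0
```

Emit:
step_arm(
  moves=[
    [0,0,0,0.172,0.032,0],
    [0,0,0,0.344,0.064,0],
    [0,0,0,0.516,0.096,0],
    [0,0,0,0.688,0.129,0],
    [0,0,0,0.86,0.161,0],
  ],
)

```text
time_s: 26.18
position: [0.4248, 0.3095, 0.2229]
tool_rot: [-0.038, -0.079, 0.902, 0.424]
contact_force: [-0.8, 0.7, -4.1]
width: 0.0239
grip_force: 30.0
```

```bash
python3 m.py -.025 .0275 .11
```

```text
26.175 tcp [0.4248 0.3095 0.2229] board [np.float64(-0.0231), np.float64(0.0276)] delta cm [ -0.19  -0.05 -11.29] rot [-0.8638 -0.16    0.0097] F [-0.8  0.7 -4.1] j [-0.04  0.46  1.84  0.91  1.26 -2.27]
```

Emit:
step_arm(
  moves=[
    [0,0,-3,0.168,0.032,0],
    [0,0,-6,0.168,0.032,0],
    [0,0,-9,0.168,0.032,0],
    [0,0,-12,0.168,0.032,0],
    [0,0,-14.2,0.168,0.032,0],
  ],
)

```text
time_s: 26.8
position: [0.424, 0.3097, 0.0785]
tool_rot: [-0.048, -0.076, 0.864, 0.496]
contact_force: [-0.9, -0.2, -2.0]
width: 0.0236
grip_force: 30.0
```

```bash
python3 m.py -.025 .0275 .066
```

```text
26.8 tcp [0.424  0.3097 0.0785] board [np.float64(-0.0239), np.float64(0.028)] delta cm [-0.1  -0.06 -1.25] rot [-1.0247 -0.1959  0.0096] F [-0.9 -0.2 -2. ] j [-0.1   0.84  1.93  1.11  1.18 -2.74]
```

Emit:
step_arm(
  moves=[
    [0,0,-0.4,0,0,0],
    [0,0,-0.8,0,0,0],
    [0,0,-1.0,0,0,0],
    [0,0,-1.1,0,0,0],
    [0,0,-1.1,0,0,0],
  ],
)

```text
time_s: 27.42
position: [0.4235, 0.3102, 0.0696]
tool_rot: [-0.048, -0.077, 0.863, 0.497]
contact_force: [0.3, -0.7, -2.1]
width: 0.0237
grip_force: 30.0
```

Emit:
step_arm(
  moves=[
    [0,0,-0.05,0,0,0],
    [0,0,-0.1,0,0,0],
    [0,0,-0.15,0,0,0],
    [0,0,-0.15,0,0,0],
    [0,0,-0.15,0,0,0],
  ],
)

```text
time_s: 28.05
position: [0.4234, 0.3102, 0.0678]
tool_rot: [-0.048, -0.077, 0.863, 0.497]
contact_force: [0.6, -0.1, -2.6]
width: 0.0234
grip_force: 30.0
```

Emit:
step_arm(
  moves=[
    [0,0,-0.05,0,0,0],
    [0,0,-0.1,0,0,0],
    [0,0,-0.15,0,0,0],
    [0,0,-0.2,0,0,0],
    [0,0,-0.2,0,0,0],
  ],
)

```text
time_s: 28.68
position: [0.4234, 0.3102, 0.0659]
tool_rot: [-0.048, -0.077, 0.863, 0.497]
contact_force: [0.2, -0.8, -0.4]
width: 0.0239
grip_force: 30.0
```

Emit:
step_arm(
  moves=[
    [0,0,0,0,0,0],
    [0,0,0,0,0,0],
    [0,0,0,0,0,0],
    [0,0,0,0,0,0],
    [0,0,0,0,0,0],
  ],
  grip=0.42,
)

```text
time_s: 29.3
position: [0.4234, 0.3102, 0.0658]
tool_rot: [-0.048, -0.077, 0.863, 0.497]
contact_force: [0.6, 0.5, -1.4]
width: 0.0645
grip_force: 0.6
```

Emit:
step_arm(
  moves=[
    [0,0,0,0,0,0],
    [0,0,0,0,0,0],
    [0,0,0,0,0,0],
    [0,0,0,0,0,0],
    [0,0,0,0,0,0],
  ],
)

```text
time_s: 29.92
position: [0.4234, 0.3102, 0.0658]
tool_rot: [-0.048, -0.077, 0.863, 0.497]
contact_force: [0.8, -0.1, -2.9]
width: 0.0647
grip_force: 0.6
```

Emit:
step_arm(
  moves=[
    [0.13,-0.7,0.1,0,0,0],
    [0.26,-1.4,0.2,0,0,0],
    [0.39,-2.1,0.3,0,0,0],
    [0.52,-2.8,0.4,0,0,0],
    [0.64,-3.5,0.5,0,0,0],
  ],
)

```text
time_s: 30.55
position: [0.4299, 0.2747, 0.0709]
tool_rot: [-0.048, -0.077, 0.863, 0.497]
contact_force: [1.4, -0.3, 0.6]
width: 0.0648
grip_force: 0.0
```

Emit:
step_arm(
  moves=[
    [0.13,-0.7,0.1,0,0,0],
    [0.26,-1.4,0.3,0,0,0],
    [0.4,-2.2,0.6,0,0,0],
    [0.55,-3,1,0,0,0],
    [0.55,-3,1,0,0,0],
  ],
)

```text
time_s: 31.18
position: [0.4357, 0.2446, 0.0811]
tool_rot: [-0.047, -0.077, 0.863, 0.497]
contact_force: [0.5, -0.7, 0.6]
width: 0.0648
grip_force: 0.0
```

```bash
python3 m.py 0 -.08 .15; python3 - <<'E'
from h import *
import cv2
for n in("wrist","scene","top"): cv2.imwrite(f"l_{n}.png",bot.snapshot(n))
# brown handle mask in scene board region
im=cv2.imread("l_scene.png");a=cv2.imread("pics/scene0.png")
d=cv2.absdiff(im,a).sum(2)>90
hsv=cv2.cvtColor(im,cv2.COLOR_BGR2HSV)
m=(d&(hsv[...,0]<14)&(hsv[...,1]>110)&(hsv[...,2]<150)).astype(np.uint8);m[:215]=0;m[300:]=0;m[:,:225]=0;m[:,360:]=0
k,l,st,c=cv2.connectedComponentsWithStats(m)
for i in range(1,k):
    if st[i,4]>15:print("brown",st[i],c[i].round(1),ray("scene",c[i],.035).round(3))
E
```

```text
31.175 tcp [0.4357 0.2446 0.0811] board [np.float64(-0.0243), np.float64(-0.0381)] delta cm [ 3.16 -3.67  6.89] rot [-1.0265 -0.1949  0.0071] F [ 0.5 -0.7  0.6] j [-0.23  0.83  1.89  0.99  1.25 -2.73]
brown [265 241  29  23 260] [279.2 251.6] [0.429 0.283 0.035]
```

Emit:
step_arm(
  moves=[
    [0.2,-1,0.8,0,0,0],
    [0.5,-2.5,2,0,0,0],
    [0.5,-2.5,6,0,0,0],
    [0.5,-2.5,11,0,0,0],
    [0.5,-2.5,16,0,0,0],
  ],
)

```text
time_s: 31.95
position: [0.4402, 0.2192, 0.2429]
tool_rot: [-0.048, -0.077, 0.863, 0.496]
contact_force: [1.3, -0.8, -1.4]
width: 0.0647
grip_force: 0.0
```

Emit:
step_arm(
  moves=[
    [0,-3,2,-0.1,0,0],
    [0,-6,3,-0.2,0,0],
    [0,-9,3,-0.3,0,0],
    [0,-12,3,-0.4,0,0],
    [0,-12,3,-0.4,0,0],
  ],
)

```text
time_s: 32.58
position: [0.4407, 0.0988, 0.2722]
tool_rot: [-0.061, -0.065, 0.945, 0.314]
contact_force: [0.3, 0.4, 1.0]
width: 0.0647
grip_force: 0.0
```

```bash
python3 m.py 0 -.08 .15; python3 - <<'E'
from h import *
import cv2
t=bot.snapshot("top");im=bot.snapshot("scene");a=cv2.imread("pics/scene0.png")
def comp(m,im,cam,z,b,mn=12):
    m=m.astype(np.uint8);x0,y0,x1,y1=b;k=np.zeros_like(m);k[y0:y1,x0:x1]=1
    n,l,st,c=cv2.connectedComponentsWithStats(m*k)
    for i in range(1,n):
        if st[i,4]>mn:
            w=ray(cam,c[i],z)[:2]-[.4526,.2866];e=np.array([.983,.184]);print(cam,st[i],c[i].round(1),"board",[(w@e).round(3),(w@[-.184,.983]).round(3)])
for cam,I in(("scene",im),("top",t)):
    h=cv2.cvtColor(I,cv2.COLOR_BGR2HSV);b=(225,215,400,310) if cam=="scene" else (225,210,410,310)
    print("brown");comp((h[...,0]<14)&(h[...,1]>110)&(h[...,2]<140),I,cam,.034,b)
    print("pale");comp((h[...,1]<60)&(h[...,2]>225),I,cam,.014,b)
for cam,I,p in(("scene",im,"pics/scene0.png"),("top",t,"pics/top0.png")):
    o=cv2.imread(p);
    for n,b in((("garlic",(255,215,275,233)),("mill",(308,208,325,238)),("mug",(375,268,412,312))) if cam=="scene" else (("garlic",(231,230,251,250)),("mill",(278,190,298,212)),("mug",(410,238,450,280)))):
        x0,y0,x1,y1=b;print(cam,n,"diff",cv2.absdiff(I,o)[y0:y1,x0:x1].mean().round(1))
E
```

```text
32.575 tcp [0.4407 0.0988 0.2722] board [np.float64(-0.0462), np.float64(-0.1824)] delta cm [  2.66  10.91 -12.22] rot [-0.6258 -0.1824  0.0452] F [0.3 0.4 1. ] j [-0.33  0.35  1.65  0.53  1.55 -2.16]
brown
scene [225 215   8   8  44] [228.1 218.2] board [np.float64(0.058), np.float64(0.288)]
scene [265 241  29  22 275] [279.1 251.7] board [np.float64(-0.023), np.float64(0.002)]
pale
scene [259 221  11   7  51] [263.6 223.3] board [np.float64(0.125), np.float64(0.179)]
scene [311 221   9   4  30] [315.2 222.4] board [np.float64(0.232), np.float64(0.023)]
scene [358 223  30  32  52] [371.8 239.3] board [np.float64(0.236), np.float64(-0.205)]
scene [251 237  33  23 377] [264.9 246.7] board [np.float64(0.001), np.float64(0.079)]
scene [383 242  17  21  34] [390.7 252.5] board [np.float64(0.195), np.float64(-0.295)]
scene [ 314  256   73   52 1258] [348.9 279.6] board [np.float64(-0.011), np.float64(-0.248)]
scene [225 268  29  21  54] [238.5 280.8] board [np.float64(-0.192), np.float64(0.03)]
scene [225 287  31  12 147] [238.6 291.1] board [np.float64(-0.23), np.float64(-0.003)]
brown
top [284 247  15  41 441] [290.9 267.1] board [np.float64(-0.021), np.float64(0.002)]
pale
top [348 229   6  14  62] [350.6 235.8] board [np.float64(0.057), np.float64(-0.187)]
top [366 263  16   9  79] [374.  266.2] board [np.float64(-0.044), np.float64(-0.245)]
top [ 307  269  103   41 2357] [350.3 295.5] board [np.float64(-0.123), np.float64(-0.164)]
scene garlic diff 3.3
scene mill diff 3.2
scene mug diff 3.1
top garlic diff 12.2
top mill diff 8.8
top mug diff 69.9
```

```bash
python3 -c "
from station import bot
print(bot.finish_job())"
```

```text
the job is handed in; nothing more can be done
None
```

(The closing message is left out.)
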